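# Step the filter turret to its widest window and switch on the lamp

## Task

Working gently with the fingertips, push the tabs of the light source's filter turret round until its widest window is in line with the arrow pointer on the box, then press the lamp button right down and let it come up again. Only push and press: do not lift or shift the box, and leave the lens, the bottle and the mouse where they stand.

Things in the scene. Friction and masses are not known exactly. Their poses are not given: they have to be found in the camera images.
- unit: White box-shaped light source, 2.8 kg, standing loose on rubber feet on the desk: 260 mm (its x) by 200 mm (its y), flat top deck 70 mm above the desk. Origin: centre of its underside, z up. Its top carries the turret, the arrow pointer and the lamp button. It slides if pushed with more than about 15 N.
- turret_axis (a point): Point on the turret's vertical axis, level with its disc top (87 mm above the desk; box frame x +30, y 0). The turret: a flat aluminium disc, 110 mm across, 14 mm thick, its underside 3 mm above the deck, with a central hub 24 mm across standing 8 mm proud. Five windows are set in it and five tabs stick out round it, one tab outside each window, every 72 degrees.
- turret (a joint): Turning angle of the turret in rad: 0 when the widest window (30 mm, and its tab) is at the pointer; grows counter-clockwise seen from above. It turns endlessly either way and keeps counting, so 6.283 is the same place as 0. Plain friction (0.1 N m, about 1.3 N at a tab), no clicks: it stays where it is left.
- widest_window (a point): Centre of the face of the widest window, 33 mm from the turret axis; turns with the turret. The five dark round windows measure 30, 12, 20, 8 and 16 mm across, counter-clockwise from above.
- pointer (a point): Tip of the flat black arrow (24 mm long, 3 mm high) on the deck; it points at the turret axis from the box's -x side, 97 mm from the axis, just outside the tabs' sweep.
- lamp_button (a joint): Travel of the lamp button in m: 0 up, 0.006 fully down. Spring: about 5 N when fully down; it comes up again by itself.
- lamp_button_top (a point): Centre of the top of the round grey push button (24 mm across, top 22 mm above the deck when up; in a round black housing 40 mm across, 12 mm high) on the deck, box frame x -105, y -62; it is pressed straight down.
- objective: Microscope lens: steel barrel 26 mm across, 44 mm tall, standing loose on the deck near the box's corner (box frame about x -105, y +62). Origin: centre of its underside. Leave it alone.
- oil_bottle: Small amber bottle, 30 mm across, 70 mm tall, standing on the desk beside the box. Origin: centre of its underside. Leave it alone.
- mouse: Black computer mouse, about 72 by 62 by 33 mm, on the desk on the other side of the box. Origin: underside. Leave it alone.
- widest_tab (a point): Top outer end of the tab outside the widest window, 90 mm from the axis. All five tabs are alike: grey upright radial fins, 6 mm thick, reaching 35 mm past the disc's rim, from 77 to 103 mm above the desk. Any of them pushed sideways turns the turret. Free space between the tabs down to the deck.

How it is judged (in metres and radians):
On the way, in this order (a step that is already met when the one before it is completed fails the run):
1. the widest window is in line with the pointer and at rest ((value of joint turret between -0.1 and 0.1 rad or value of joint turret between 6.183 and 6.383 rad or value of joint turret between -6.383 and -6.183 rad or value of joint turret between 12.466 and 12.666 rad) and velocity of joint turret between -0.05 and 0.05 rad/s), for 0.2 s.
2. the lamp button is pressed down (value of joint lamp_button above 0.0045 m), for 0.05 s.
At the end, for the whole second after the job is handed in: The widest window within 0.10 rad (about 6 degrees) of the pointer and at rest; the lamp button has been pressed (over 4.5 mm) after that and is up again; the box within 20 mm of its start and level; the lens within 30 mm, the bottle and mouse within 20 mm of their starts and upright (all of step 1 and value of joint lamp_button below 0.0015 m and distance of each of unit, oil_bottle, mouse from where it was at the start of the episode below 0.02 m and angle between unit's own z axis and vertical below 0.05 rad and distance of objective from where it was at the start of the episode below 0.03 m and angle between each of objective, oil_bottle, mouse's own z axis and vertical below 0.15 rad); the robot touches nothing.
It fails at once if the lamp button is pressed before the turret is set (value of joint lamp_button above 0.0045 m and not (value of joint turret between -0.13 and 0.13 rad or value of joint turret between 6.153 and 6.413 rad or value of joint turret between -6.413 and -6.153 rad or value of joint turret between 12.436 and 12.696 rad)).
It fails at once if the box is lifted, tipped or shifted more than 20 mm (height (world z) of unit above 0.008 m or angle between unit's own z axis and vertical above 0.08 rad or distance of unit from where it was at the start of the episode above 0.02 m).
It fails at once if the box or its turret is pushed or squeezed with more than 30 N (contact force between the fingers and unit above 30 N).
It fails at once if the lens, bottle or mouse is shifted, lifted or knocked over (distance of objective from where it was at the start of the episode above 0.03 m or distance of any of oil_bottle, mouse from where it was at the start of the episode above 0.02 m or angle between any of objective, oil_bottle, mouse's own z axis and vertical above 0.3 rad).
It also fails if it takes over 58 s, if anything falls off the work surface, if the arm or the gripper's body presses on something with over 40 N, if the wrist force passes 120 N, or if a joint passes its speed limit or range.

## Robot

A 6-joint arm with a two-finger parallel gripper is mounted at the origin on the work surface. World frame = base frame: x ahead of the robot, y to its left, z up, the work surface at z = 0. Lengths are in m, angles in degrees, forces in N, time in s.
With the tool pointing down it reaches from about 0.4 to 0.825 m from the base axis. Payload 7 kg.
Tool frame: the origin (TCP) lies midway between the tips of the shut fingers; the grasp point (between the pads) lies r.hold_point_z behind it (r.hold_point_z is the distance from the TCP to the grasp point, in m); z points along the fingers, x is the direction in which the jaws open and shut, and the axes are right-handed (so a half turn about z gives the same grasp; the last joint's range is limited). The gripper opens to 88 mm and grips with 3 to 60 N. Pads are 19 mm wide; open, the fingers measure 130 mm over their backs; the gripper's body (78 mm by 193 mm) begins 47 mm behind the grasp point.
Start: joints at [88.47, 20.546, 0.682, 0, -70.136, -16.507], TCP at [0.209, 0.642, 0.227] pointing down, gripper open.
Joint ranges: [-176.03, 176.03], [-82.01, 121.73], [-58.28, 71.71], [-173.87, 95.51], [-174.79, -0.11], [-173.66, 173.66]. Speed limits (degrees/s): [136.94, 136.94, 172.46, 180, 180, 180].

## Interface

Orientations are given as [roll, pitch, yaw] about the fixed x, y, z axes, in that order (R = Rz(yaw) Ry(pitch) Rx(roll)).
In Python, from plant import get_state, viewer, close_job, r gives the robot as it stands.
- The arm moves only by the tool apply_moves, never from a script. Its argument "plan" is a list of rows, each a list of 3 entries, a list of its own where there are three numbers: the closure in counts, from 0 (fully open) to 255 (shut), then the shift along the tool's x, y, z in units of 50 mm (1.0 is 50 mm), then the turn about the tool's z in units of 6 degrees (1.0 is 6 degrees). A call has 1 to 12 rows; each row shifts and turns the commanded pose from where the row before left it, along the tool's axes as they then stand; what a row does not reach is not made up. A row lasts 1/8 s, in which the tool goes at most 62.5 mm and 10.7 degrees, less where a joint would pass 70% of its speed; a pose out of reach is approached as far as the arm can. A call is refused whole if a number of a shift passes 1 or a number of a turn 1, either way. A call with a gripper value outside its range is refused whole. The fingers move at their own pace and stop on an object; "squeeze" is the grip in N (left out, the last holds). Time passes only in rows, so rows that do not move let the fingers close. It gives the time, the measured TCP pose, the force and the opening at its end, in the units of the state.
- get_state(): the state, without advancing time (a new reading comes with each control period).
- viewer.capture(name): name is "side" or "top"; returns a dict with "frame" (420x560x3 uint8, blue, green, red), "K" (3x3 intrinsics, pixels), "R" (3x3) and "t" (3): a world point X has camera coordinates R X + t. Camera axes: x right, y down, z forward; pixel columns grow to the right and rows downward; lengths in m; the calibration is good to about 2 mm. A picture is of the moment at which its call begins. There is no depth.
- close_job(): hands the job in, once; it reports no verdict.
The state is a dict: "time_s": time; "joints": joint angles; "qd": joint speeds; "joint_torque": joint torques, N m; "tcp_pos": TCP position; "eef_rot": TCP orientation; "contact_force": force on the tool from outside, world axes, zero at the start; "moment": the same for the moment, N m; "gripper_width": finger opening in m.
Only numpy, scipy, OpenCV 4.12 (cv2) and the standard library are available. Lean on these libraries where they do the work, as an engineer would, in place of code of your own. Each camera call takes 0.05 s, during which the arm holds its last target.

## Working session

There is one attempt and no reset: what is moved stays moved. The work goes in short steps, Python scripts to look and compute and a tool call to move; the robot and the scene stay as the last step left them, time stands still between calls to the robot, and variables do not carry over. Pictures are saved under pics/ and viewed, and the job is handed in when it is done.

Besides the shell and the picture viewer there is one more tool, called after "Emit:" as a command line: name --argument value ..., lists and objects as JSON in quotes. apply_moves: Moves the arm, as the interface text tells. Its arguments: {"type":"object","properties":{"plan":{"type":"array","items":{"type":"array"}},"squeeze":{"type":"number"}},"required":["plan"]}

```bash
mkdir -p pics; ls; python3 - <<'E'
from plant import get_state, viewer, r
import cv2
print(get_state()); print(r.hold_point_z)
for n in("top","side"):
    d=viewer.capture(n); cv2.imwrite(f"pics/{n}0.png",d["frame"]); print(n,d["K"],d["R"],d["t"])
E
```

```text
pics
{'time_s': 0.0, 'joints': array([ 8.84700894e+01,  2.05915143e+01,  6.33914206e-01, -2.11322937e-02,
       -7.01340618e+01, -1.65087690e+01]), 'qd': array([-0.05358962, -0.0446345 ,  0.08911706, -0.13799307, -0.02785909,
        0.07790361]), 'joint_torque': array([ 1.23243894e-04, -5.82721746e+01,  2.93056011e+01,  6.99725524e+00,
        6.95747993e-03, -1.54233867e-04]), 'tcp_pos': array([0.20886703, 0.64136645, 0.22561966]), 'eef_rot': array([-1.79992997e+02, -9.35288045e-02, -1.08045882e+02]), 'contact_force': array([ 0.20998386, -0.29832375,  0.24607323]), 'moment': array([-0.01317386, -0.06600484,  0.00885766]), 'gripper_width': 0.08759777124443441}
0.0188
top [[530.78366435   0.         279.46831994]
 [  0.         530.78366435 201.17909805]
 [  0.           0.           1.        ]] [[-0.00204387 -0.99928675  0.03770686]
 [-0.99614848 -0.00127079 -0.08767319]
 [ 0.08765857 -0.03774082 -0.99543538]] [0.02595174 0.58583005 1.0856169 ]
side [[451.88972474   0.         279.20233812]
 [  0.         451.88972474 205.66410955]
 [  0.           0.           1.        ]] [[-0.75895038 -0.65112227  0.00584065]
 [-0.47242449  0.54444237 -0.69310721]
 [ 0.44811764 -0.52879325 -0.72081085]] [0.44216059 0.30717824 0.75219026]
```

View pics/top0.png

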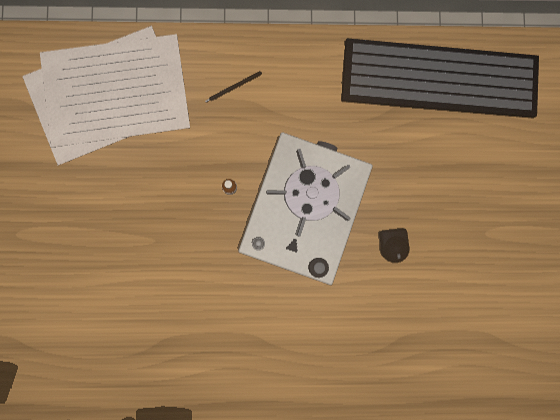

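View pics/side0.png

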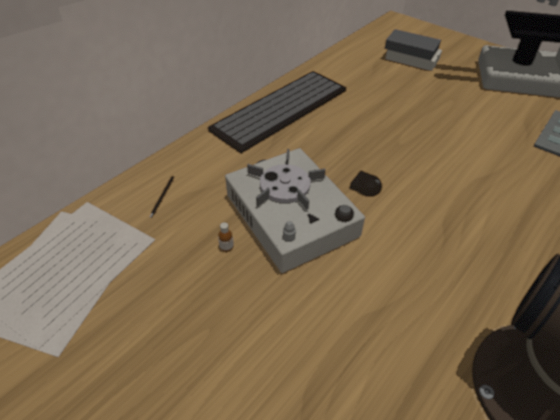

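The top view shows the box with its turret at about (312,193), the arrow at (292,245) and the button at (318,268). The lens is at (258,243), the bottle at (229,186) and the mouse at (394,245). I'll enlarge it for accuracy.

```bash
python3 - <<'E'
import cv2
f=cv2.imread("pics/top0.png")
c=f[125:290,225:385]
c=cv2.resize(c,None,fx=3.6,fy=3.6,interpolation=cv2.INTER_CUBIC); cv2.imwrite("pics/c0.png",c);print(c.shape)
E
```

```text
(594, 576, 3)
```

View pics/c0.png

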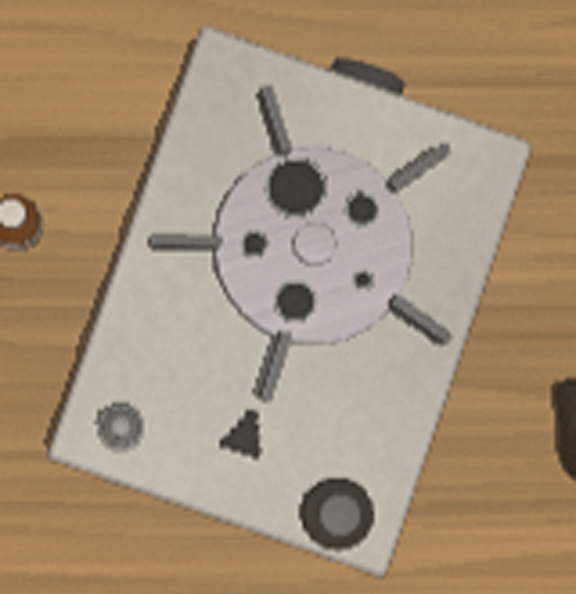

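```bash
cat > h.py <<'E'
import numpy as np
K=np.array([[530.78366435,0,279.46831994],[0,530.78366435,201.17909805],[0,0,1]])
R=np.array([[-0.00204387,-0.99928675,0.03770686],[-0.99614848,-0.00127079,-0.08767319],[0.08765857,-0.03774082,-0.99543538]])
t=np.array([0.02595174,0.58583005,1.0856169])
def back(p,z):
    C=-R.T@t; d=R.T@np.linalg.solve(K,np.array([p[0],p[1],1.])); return C+d*(z-C[2])/d[2]
def cr(p,z): return back((p[0]/3.6+225-.4,p[1]/3.6+125-.4),z)
def proj(X):
    q=K@(R@np.asarray(X)+t); return q[:2]/q[2]
E
python3 - <<'E'
from h import *
cs=[cr(p,.07) for p in[(203,28),(530,147),(384,576),(50,457)]]
for c in cs: print(c)
print([np.linalg.norm(cs[i]-cs[i-1]) for i in range(4)])
ctr=np.mean(cs,0); print("ctr",ctr)
ux=(cs[0]-cs[3]+cs[1]-cs[2]);yaw=np.degrees(np.arctan2(ux[1],ux[0]));print("yaw",yaw)
ax=cr((315,244),.095)
B=lambda P:(np.array([[np.cos(np.radians(yaw)),np.sin(np.radians(yaw))],[-np.sin(np.radians(yaw)),np.cos(np.radians(yaw))]])@(P-ctr)[:2]*1000).round(1)
for n,p,z in[("hub",(315,244),.095),("btn",(340,514),.092),("arrow",(251,411),.073),("lens",(120,427),.114),("lens_bot",(120,427),.07),("bottle",(12,212),.07)]:
    X=cr(p,z);print(n,X,B(X))
X=cr((565,430),.03);print("mouse",X,B(X))
pb=cr((251,411),.073)
for n,p in[("30",(297,187)),("12",(254,243)),("20",(295,301)),("8",(363,279)),("16",(362,209))]:
    X=cr(p,.087);v=B(X)-np.array([30,0]);print(n,X,np.hypot(*v),np.degrees(np.arctan2(v[1],v[0])))
for n,p in[("t30",(265,92)),("t12",(150,241)),("t20",(262,397)),("t8",(446,340)),("t16",(445,149))]:
    X=cr(p,.103);v=B(X)-np.array([30,0]);print(n,X,np.hypot(*v),np.degrees(np.arctan2(v[1],v[0])))
E
```

```text
[0.72222049 0.02404306 0.07      ]
[ 0.65511459 -0.16067765  0.07      ]
[ 0.41554736 -0.07528752  0.07      ]
[0.48139402 0.10906117 0.07      ]
[np.float64(0.25539276761827634), np.float64(0.19653229172508732), np.float64(0.2543303554914319), np.float64(0.1957555121072182)]
ctr [ 0.56856911 -0.02571523  0.07      ]
yaw -19.530928871065804
hub [ 0.59717063 -0.035942    0.095     ] [30.4 -0.1]
btn [ 0.45043204 -0.04873282  0.092     ] [-103.6  -61.2]
arrow [ 0.50650157 -0.00192405  0.073     ] [-66.5   1.7]
lens [0.49743693 0.07038679 0.114     ] [-99.2  66.8]
lens_bot [0.49782516 0.0705052  0.07      ] [-98.8  67. ]
bottle [0.6174034  0.13083748 0.07      ] [ -6.3 163.9]
mouse [ 0.49600572 -0.18681579  0.03      ] [ -14.5 -176.1]
30 [ 0.62963687 -0.02700718  0.087     ] 33.95055227827671 34.43898930880361
12 [ 0.59849911 -0.00307291  0.087     ] 32.68103425535979 106.71603666596096
20 [ 0.56651085 -0.0254874   0.087     ] 32.00390601161052 -179.10482628978895
8 [ 0.57868608 -0.06310766  0.087     ] 32.88783969797955 -104.07849698498127
16 [ 0.61749672 -0.06292849  0.087     ] 34.17089404741995 -33.17851165939274
t30 [ 0.67968892 -0.00838902  0.103     ] 87.23221881850765 37.8288981758061
t12 [0.59779174 0.05435616 0.103     ] 90.06486551369518 108.91776699686531
t20 [ 0.51349826 -0.00591539  0.103     ] 88.50022598841203 179.8705182328245
t8 [ 0.54420096 -0.10591117  0.103     ] 87.70478892284046 -107.38130462716627
t16 [ 0.64864784 -0.1067737   0.103     ] 87.92565040987755 -34.34071717788692
```

The geometry fits the given sizes. The 20 mm window is at the pointer and the widest is 144° clockwise of it, so I need to turn the turret 144° counter-clockwise. First I'll shut the fingers and turn the tool by 13 × 6°.

Emit:
apply_moves --plan '[[255,[0,0,0],1],[255,[0,0,0],1],[255,[0,0,0],1],[255,[0,0,0],1],[255,[0,0,0],1],[255,[0,0,0],1],[255,[0,0,0],1],[255,[0,0,0],1],[255,[0,0,0],1],[255,[0,0,0],1],[255,[0,0,0],1],[255,[0,0,0],1]]' --squeeze 10

```text
time_s: 1.6
tcp_pos: [0.2089, 0.6415, 0.226]
eef_rot: [-179.9, -0.0, 179.8]
contact_force: [-0.3, 0.1, 0.4]
gripper_width: 0.0004
```

Emit:
apply_moves --plan '[[255,[0,0,0],1],[255,[0,0,0],0]]'

```text
time_s: 1.85
tcp_pos: [0.2089, 0.6416, 0.2261]
eef_rot: [-180.0, -0.0, 174.0]
contact_force: [0.1, 0.4, -0.4]
gripper_width: 0.0006
```

```bash
cat >> h.py <<'E'
from scipy.spatial.transform import Rotation as Ro
A=np.array([.597,-.0358])
def goto(x,y,z):
    from plant import get_state
    s=get_state(); M=Ro.from_euler('xyz',s["eef_rot"],degrees=True).as_matrix()
    d=np.array([x,y,z])-s["tcp_pos"]
    print("t",s["time_s"],s["tcp_pos"].round(4),s["eef_rot"].round(2),s["joints"].round(1),s["contact_force"].round(2),s["gripper_width"],"units",(M.T@d/.05).round(2))
E
python3 -c "
from h import *
goto(.6716,-.0438,.15)"
```

```text
t 1.85 [0.2089 0.6416 0.2261] [-1.7995e+02 -1.0000e-02  1.7400e+02] [ 88.5  20.6   0.7  -0.  -70.1 -94.5] [ 0.05  0.43 -0.4 ] 0.0006169690214556685 units [-10.64 -12.66   1.53]
```

Emit:
apply_moves --plan '[[255,[-0.3,-0.36,0],0],[255,[-0.6,-0.72,0],0],[255,[-0.6,-0.72,0],0],[255,[-0.6,-0.72,0],0],[255,[-0.6,-0.72,0],0],[255,[-0.6,-0.72,0],0],[255,[-0.6,-0.72,0],0],[255,[-0.6,-0.72,0],0],[255,[-0.6,-0.72,0],0],[255,[-0.6,-0.72,0],0],[255,[-0.6,-0.72,0],0],[255,[-0.6,-0.72,0],0]]'

```text
time_s: 3.35
tcp_pos: [0.5089, 0.1916, 0.2268]
eef_rot: [180.0, 0.0, 174.1]
contact_force: [0.7, 0.6, 0.1]
gripper_width: 0.0003
```

Emit:
apply_moves --plan '[[255,[-0.6,-0.72,0],0],[255,[-0.6,-0.72,0],0],[255,[-0.6,-0.72,0],0],[255,[-0.6,-0.72,0],0],[255,[-0.6,-0.72,0],0],[255,[-0.5,-0.5,0.4],0],[255,[-0.24,-0.2,0.4],0],[255,[0,0,0.4],0],[255,[0,0,0],0],[255,[0,0,0],0]]'

```text
time_s: 4.6
tcp_pos: [0.672, -0.0394, 0.1674]
eef_rot: [-180.0, 0.0, 174.0]
contact_force: [0.4, -0.1, 0.2]
gripper_width: 0.0003
```

```bash
python3 -c "
from h import *
goto(.6716,-.0438,.091)
from plant import viewer
import cv2
d=viewer.capture('side');cv2.imwrite('pics/s1.png',cv2.resize(d['frame'][120:280,200:400],None,fx=3.7,fy=3.7,interpolation=2))"
```

```text
t 4.6 [ 0.672  -0.0394  0.1674] [-1.7999e+02  4.0000e-02  1.7403e+02] [ 13.2  22.6  -4.2   0.  -63.2 -19.2] [ 0.37 -0.1   0.17] 0.00033468612229406523 units [-0.   -0.09  1.53]
```

View pics/s1.png

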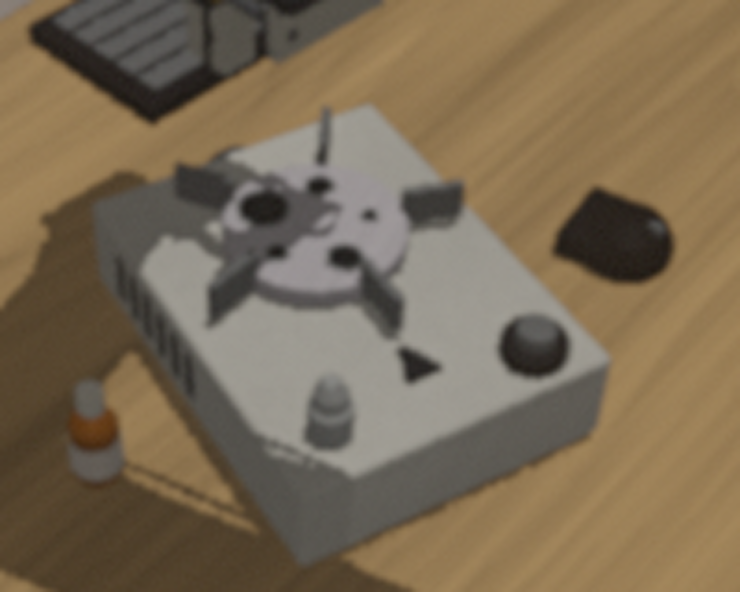

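The side crop shows the shut fingertips at about (235,65), above the gap behind the widest tab, whose fin is at (205,185). Now I'll lower them.

Emit:
apply_moves --plan '[[255,[0,-0.1,0.3],0],[255,[0,0,0.4],0],[255,[0,0,0.4],0],[255,[0,0,0.3],0],[255,[0,0,0.12],0],[255,[0,0,0],0]]'

```text
time_s: 5.4
tcp_pos: [0.6714, -0.0447, 0.0904]
eef_rot: [-180.0, -0.0, 174.0]
contact_force: [0.1, -0.2, 0.4]
gripper_width: 0.0004
```

```bash
python3 -c "
from h import *
goto(.6716,-.0438,.091)
from plant import viewer
import cv2
d=viewer.capture('side');cv2.imwrite('pics/s2.png',cv2.resize(d['frame'][120:280,200:400],None,fx=3.7,fy=3.7,interpolation=2))"
```

```text
t 5.4 [ 0.6714 -0.0447  0.0904] [-1.7999e+02 -2.0000e-02  1.7397e+02] [ 12.8  26.4  -9.1   0.  -54.5 -18.8] [ 0.08 -0.19  0.44] 0.00044564412928654667 units [-0.    0.02 -0.01]
```

View pics/s2.png

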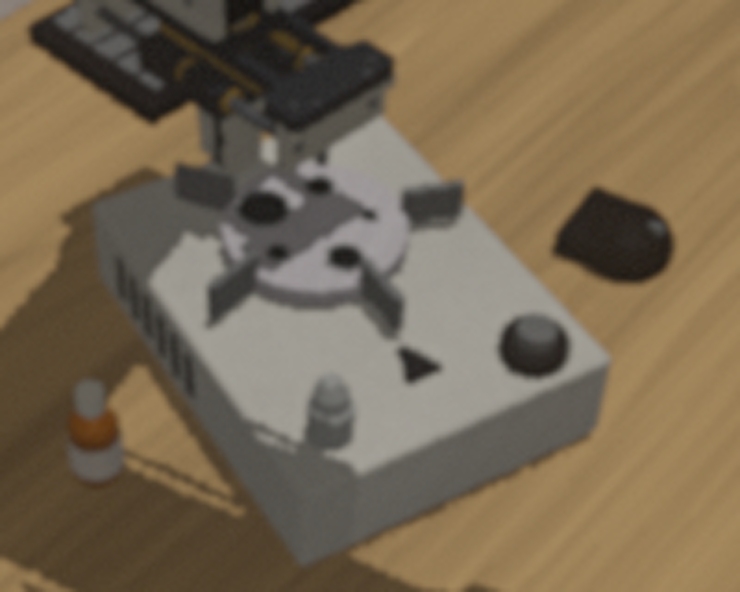

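Emit:
apply_moves --plan '[[255,[0.002,0.0785,0],-0.5],[255,[0.002,0.0785,0],-0.5],[255,[0.002,0.0785,0],-0.5],[255,[0.002,0.0785,0],-0.5],[255,[0.002,0.0785,0],-0.5],[255,[0.002,0.0785,0],-0.5],[255,[0.002,0.0785,0],-0.5],[255,[0.002,0.0785,0],-0.5],[255,[0.002,0.0785,0],-0.5],[255,[0.002,0.0785,0],-0.5]]'

```text
time_s: 6.7
tcp_pos: [0.6661, -0.0064, 0.0917]
eef_rot: [-180.0, 0.1, -155.9]
contact_force: [0.5, -1.9, -0.8]
gripper_width: 0.0004
```

```bash
cat >> h.py <<'E'
def chk(name=None):
    from plant import get_state,viewer
    import cv2
    s=get_state(); v=s["tcp_pos"][:2]-A
    print("t",s["time_s"],s["tcp_pos"].round(4),"yaw",s["eef_rot"][2].round(1),"r",np.hypot(*v).round(4),"th",np.degrees(np.arctan2(v[1],v[0])).round(1),"F",s["contact_force"].round(2),"q6",s["joints"][5].round(0))
    if name:
        for n,(a,b,c,e) in dict(side=(120,280,200,400),top=(125,290,225,385)).items():
            d=viewer.capture(n);cv2.imwrite(f'pics/{name}_{n}.png',cv2.resize(d['frame'][a:b,c:e],None,fx=3.6,fy=3.6,interpolation=2))
E
python3 -c "
from h import *
chk('a')"
```

```text
t 6.7 [ 0.6661 -0.0064  0.0917] yaw -155.9 r 0.0751 th 23.1 F [ 0.51 -1.88 -0.78] q6 8.0
```

View pics/a_side.png

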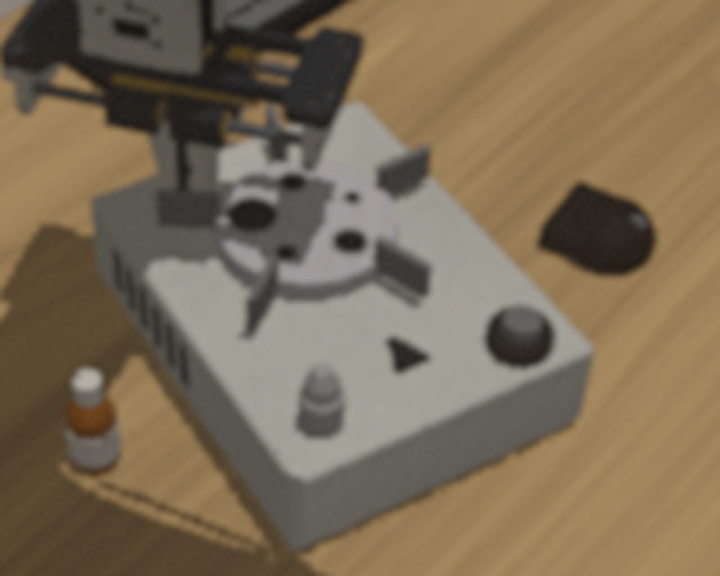

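The turret is turning with a force of about 2 N. The fingers sit behind the widest tab at (190,205), so I'll continue the arc.

Emit:
apply_moves --plan '[[255,[0.002,0.0785,0],-0.5],[255,[0.002,0.0785,0],-0.5],[255,[0.002,0.0785,0],-0.5],[255,[0.002,0.0785,0],-0.5],[255,[0.002,0.0785,0],-0.5],[255,[0.002,0.0785,0],-0.5],[255,[0.002,0.0785,0],-0.5],[255,[0.002,0.0785,0],-0.5],[255,[0.002,0.0785,0],-0.5],[255,[0.002,0.0785,0],-0.5],[255,[0.002,0.0785,0],-0.5],[255,[0.002,0.0785,0],-0.5]]'

```text
time_s: 8.3
tcp_pos: [0.6352, 0.0281, 0.0915]
eef_rot: [-179.9, 0.1, -120.0]
contact_force: [1.7, -1.7, 0.2]
gripper_width: 0.0008
```

Emit:
apply_moves --plan '[[255,[0.002,0.0785,0],-0.5],[255,[0.002,0.0785,0],-0.5],[255,[0.002,0.0785,0],-0.5],[255,[0.002,0.0785,0],-0.5],[255,[0.002,0.0785,0],-0.5],[255,[0.002,0.0785,0],-0.5],[255,[0.002,0.0785,0],-0.5],[255,[0.002,0.0785,0],-0.5],[255,[0.002,0.0785,0],-0.5],[255,[0.002,0.0785,0],-0.5],[255,[0.002,0.0785,0],-0.5],[255,[0.002,0.0785,0],-0.5]]'

```text
time_s: 9.8
tcp_pos: [0.5902, 0.0381, 0.0916]
eef_rot: [-179.8, 0.0, -84.0]
contact_force: [2.0, -0.4, -0.1]
gripper_width: 0.0004
```

```bash
python3 -c "
from h import *
chk('b')"
```

```text
t 9.8 [0.5902 0.0381 0.0916] yaw -84.0 r 0.0742 th 95.2 F [ 2.02 -0.44 -0.1 ] q6 73.0
```

View pics/b_side.png

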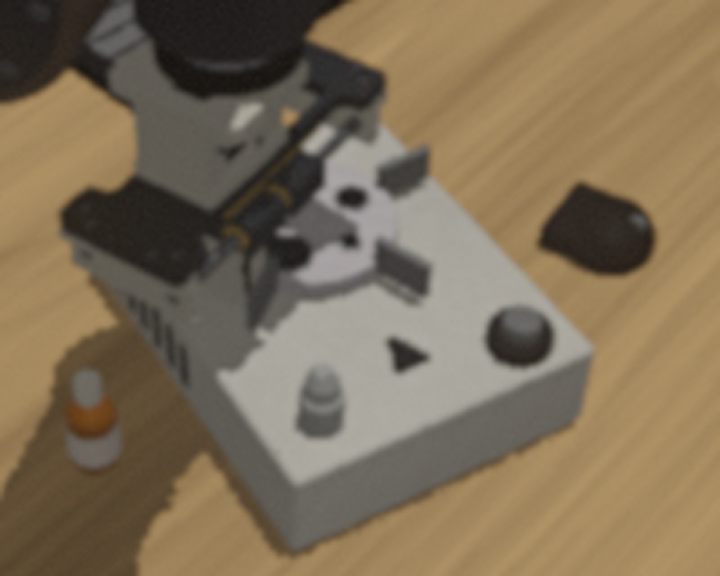

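Emit:
apply_moves --plan '[[255,[0.002,0.0785,0],-0.5],[255,[0.002,0.0785,0],-0.5],[255,[0.002,0.0785,0],-0.5],[255,[0.002,0.0785,0],-0.5],[255,[0.002,0.0785,0],-0.5],[255,[0.002,0.0785,0],-0.5],[255,[0.002,0.0785,0],-0.5],[255,[0.002,0.0785,0],-0.5],[255,[0.002,0.0785,0],-0.5],[255,[0.002,0.0785,0],-0.5],[255,[0.002,0.0785,0],-0.5],[255,[0.002,0.0785,0],-0.5]]'

```text
time_s: 11.4
tcp_pos: [0.5479, 0.0195, 0.0914]
eef_rot: [-179.9, -0.1, -48.0]
contact_force: [1.5, 0.4, 0.2]
gripper_width: 0.0003
```

Emit:
apply_moves --plan '[[255,[0.002,0.0785,0],-0.5],[255,[0.002,0.0785,0],-0.5],[255,[0.002,0.0785,0],-0.5],[255,[0.002,0.0785,0],-0.5],[255,[0,0,0],0]]'

```text
time_s: 12.02
tcp_pos: [0.5369, 0.0077, 0.0912]
eef_rot: [-179.9, -0.1, -36.1]
contact_force: [1.0, 0.7, -0.3]
gripper_width: 0.0003
```

```bash
python3 -c "
from h import *
chk('c')"
```

```text
t 12.025 [0.5369 0.0077 0.0912] yaw -36.1 r 0.0742 th 144.1 F [ 1.01  0.73 -0.34] q6 122.0
```

View pics/c_side.png

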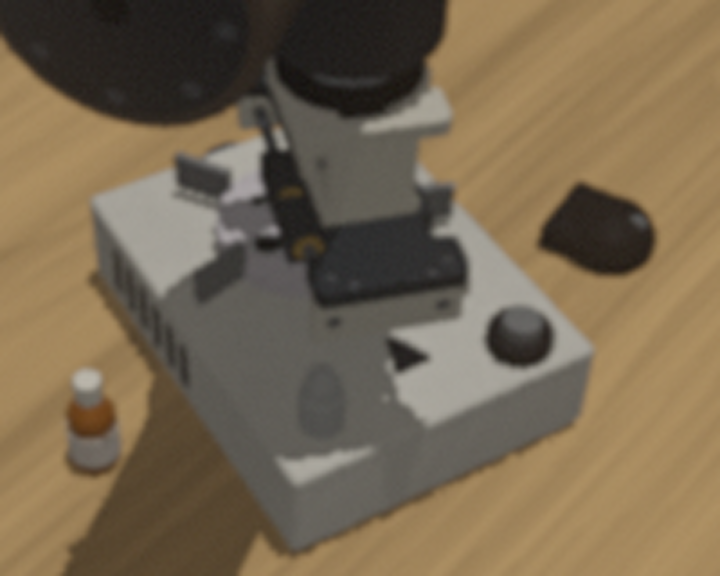

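View pics/c_top.png

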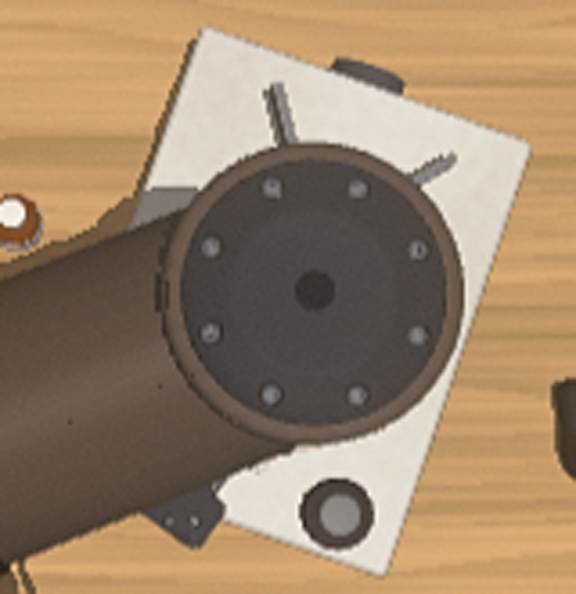

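```bash
cat >> h.py <<'E'
def ang(p,z=.103,yaw=-19.53):
    X=cr(p,z)[:2]-A; return np.hypot(*X).round(4),((np.degrees(np.arctan2(X[1],X[0]))-yaw)%360).round(1)
E
python3 -c "
from h import *
print(ang((265,92)),ang((271,88)),ang((453,157)),ang((445,149)),ang((277,86)))"
```

```text
(np.float64(0.0871), np.float64(37.9)) (np.float64(0.0883), np.float64(35.4)) (np.float64(0.0889), np.float64(321.6)) (np.float64(0.0878), np.float64(325.6)) (np.float64(0.0885), np.float64(33.1))
```

The box hasn't moved: its corners are at the same pixels. The tabs have about 4° still to go.

Emit:
apply_moves --plan '[[255,[0.001,0.05,0],-0.3],[255,[0.001,0.05,0],-0.3],[255,[0,0,0],0],[255,[0,0,0],0],[255,[0,-0.15,0],0],[255,[0,-0.2,0],0],[255,[0,0,-0.3],0],[255,[0,0,-0.6],0],[255,[0,0,-0.8],0],[255,[0,0,-0.6],0],[255,[0,0,0],0]]'

```text
time_s: 13.5
tcp_pos: [0.5443, 0.0185, 0.2093]
eef_rot: [-179.8, -0.2, -32.4]
contact_force: [0.4, 0.4, -0.4]
gripper_width: 0.0008
```

```bash
python3 -c "
from h import *
chk('d')
goto(.45,-.049,.2)
goto(.41,.26,.2)"
```

```text
t 13.5 [0.5443 0.0185 0.2093] yaw -32.4 r 0.0757 th 134.2 F [ 0.35  0.42 -0.4 ] q6 125.0
t 13.6 [0.5426 0.0182 0.2062] [-1.7994e+02 -2.0000e-02 -3.2440e+01] [ 22.6   9.  -17.8  -0.  -63.2 125. ] [-0.03 -1.04 -1.15] 0.00027865174631962165 units [-0.84  2.13  0.12]
t 13.6 [0.5426 0.0182 0.2062] [-1.7994e+02 -2.0000e-02 -3.2440e+01] [ 22.6   9.  -17.8  -0.  -63.2 125. ] [-0.03 -1.04 -1.15] 0.00027865174631962165 units [-4.83 -2.66  0.13]
```

View pics/d_top.png

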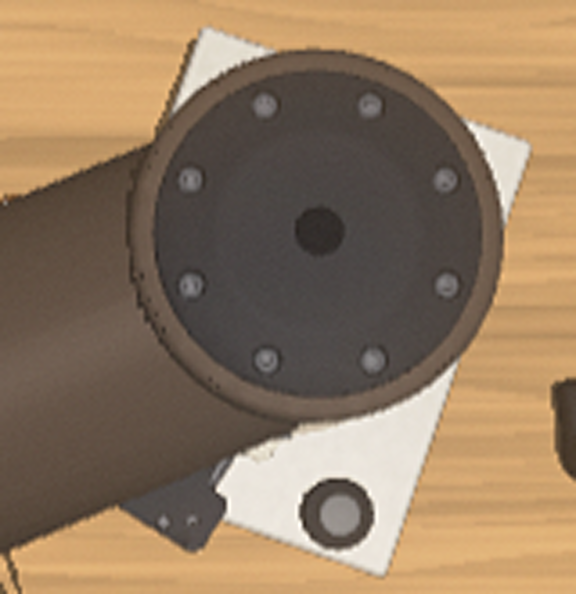

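View pics/d_side.png

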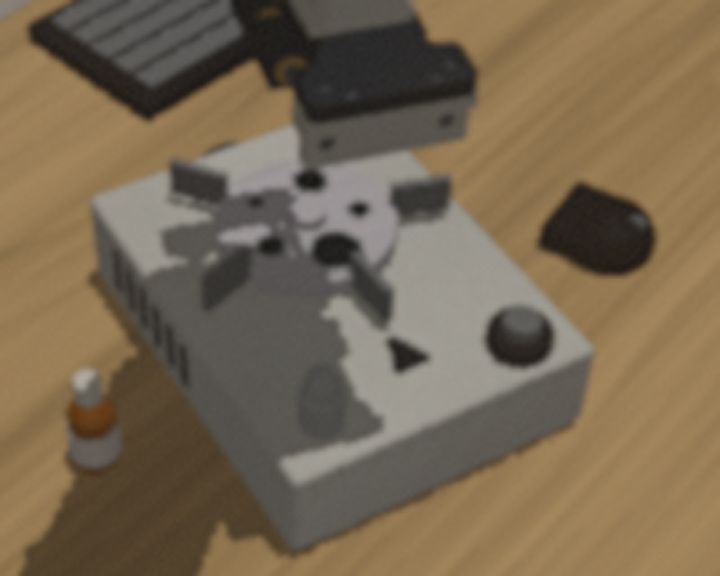

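The side view shows the widest window at (337,248), with its tab pointing at the arrow. I'll move the arm aside for a clear top view.

Emit:
apply_moves --plan '[[255,[-0.4,-0.22,0],0],[255,[-0.7,-0.38,0],0],[255,[-0.7,-0.38,0],0],[255,[-0.7,-0.38,0],0],[255,[-0.7,-0.38,0],0],[255,[-0.7,-0.38,0],0],[255,[-0.6,-0.35,0],0],[255,[-0.2,-0.1,0],0],[255,[0,0,0],0]]'

```text
time_s: 14.72
tcp_pos: [0.4129, 0.2526, 0.205]
eef_rot: [179.9, 0.0, -32.4]
contact_force: [1.3, 0.9, -0.5]
gripper_width: 0.0006
```

```bash
python3 -c "
from h import *
chk('e')"
```

```text
t 14.725 [0.4129 0.2526 0.205 ] yaw -32.4 r 0.3421 th 122.6 F [ 1.27  0.92 -0.53] q6 93.0
```

View pics/e_top.png

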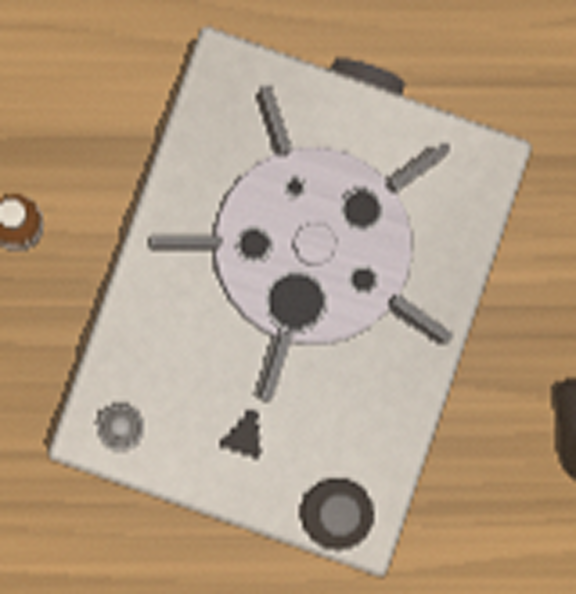

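```bash
python3 -c "
from h import *
a=cr((283,336),.103);b=cr((263,398),.103);d=(b-a);print(np.degrees(np.arctan2(d[1],d[0]))+19.53, ang((297,301),.087), ang((251,411),.073))
print(ang((265,92)),ang((445,149)),ang((446,340)),ang((150,241)),ang((262,397)))
goto(.4497,-.0489,.15)"
```

```text
181.31996562328314 (np.float64(0.0318), np.float64(182.7)) (np.float64(0.0966), np.float64(179.0))
(np.float64(0.0871), np.float64(37.9)) (np.float64(0.0878), np.float64(325.6)) (np.float64(0.0878), np.float64(252.5)) (np.float64(0.0902), np.float64(109.0)) (np.float64(0.0887), np.float64(179.8))
t 14.825 [0.4134 0.2519 0.2052] [179.94   0.   -32.45] [ 54.7   3.3 -24.5   0.  -62.3  92.9] [ 0.44 -0.04 -1.34] 0.0006759597918550023 units [3.84 4.69 1.11]
```

The turret is about 1° from the pointer, with 5.7° allowed, so it is set. Next I'll go over the button.

Emit:
apply_moves --plan '[[255,[0.35,0.43,0],0],[255,[0.5,0.6,0],0],[255,[0.5,0.6,0],0],[255,[0.5,0.6,0],0],[255,[0.5,0.6,0],0],[255,[0.5,0.6,0],0],[255,[0.5,0.6,0],0],[255,[0.35,0.43,0.5],0],[255,[0.14,0.23,0.6],0],[255,[0,0,0],0],[255,[0,0,0],0]]'

```text
time_s: 16.2
tcp_pos: [0.4502, -0.0486, 0.1514]
eef_rot: [-180.0, -0.0, -32.5]
contact_force: [-0.8, 0.5, -0.5]
gripper_width: 0.0002
```

```bash
python3 -c "
from h import *
goto(.4497,-.0489,.094)
chk('f')"
```

```text
t 16.2 [ 0.4502 -0.0486  0.1514] [-1.7999e+02 -4.0000e-02 -3.2480e+01] [ 18.9   3.1 -32.5   0.  -54.3 128.6] [-0.8   0.53 -0.46] 0.00024039589152316624 units [-0.01  0.01  1.15]
t 16.2 [ 0.4502 -0.0486  0.1514] yaw -32.5 r 0.1474 th -175.0 F [-0.8   0.53 -0.46] q6 129.0
```

View pics/f_side.png

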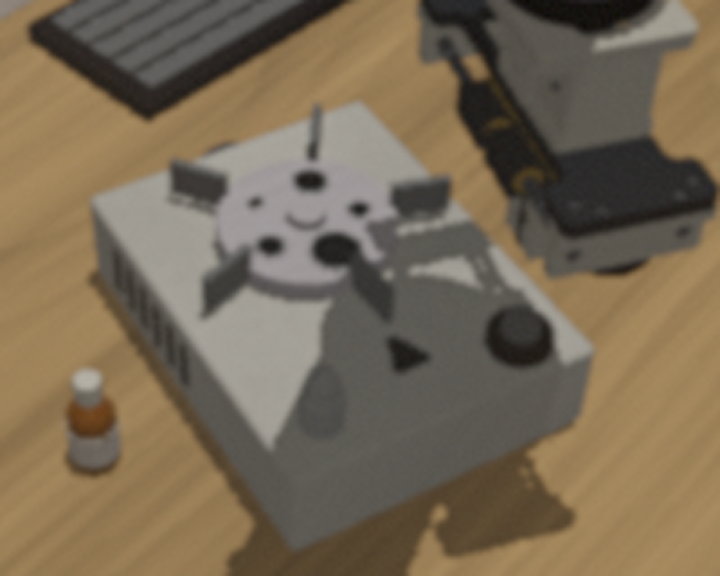

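Emit:
apply_moves --plan '[[255,[0,0,0.3],0],[255,[0,0,0.4],0],[255,[0,0,0.3],0],[255,[0,0,0.15],0],[255,[0,0,0],0],[255,[0,0,0],0]]'

```text
time_s: 17.05
tcp_pos: [0.4502, -0.048, 0.0938]
eef_rot: [-180.0, -0.1, -32.4]
contact_force: [-0.1, 0.2, 0.6]
gripper_width: 0.0005
```

Emit:
apply_moves --plan '[[255,[0,0,0.03],0],[255,[0,0,0.03],0],[255,[0,0,0.03],0],[255,[0,0,0],0],[255,[0,0,0],0]]'

```text
time_s: 17.68
tcp_pos: [0.4502, -0.0481, 0.0888]
eef_rot: [-180.0, -0.0, -32.4]
contact_force: [1.5, 2.3, 3.3]
gripper_width: 0.0005
```

Emit:
apply_moves --plan '[[255,[0,0,0.02],0],[255,[0,0,0.02],0],[255,[0,0,0],0],[255,[0,0,0],0]]'

```text
time_s: 18.18
tcp_pos: [0.4501, -0.0482, 0.0867]
eef_rot: [-180.0, -0.0, -32.4]
contact_force: [3.0, 1.6, 3.6]
gripper_width: 0.0007
```

Emit:
apply_moves --plan '[[255,[0,0,0.02],0],[255,[0,0,0],0],[255,[0,0,0],0]]'

```text
time_s: 18.55
tcp_pos: [0.4502, -0.0482, 0.0862]
eef_rot: [-180.0, -0.0, -32.4]
contact_force: [0.9, 2.6, 10.0]
gripper_width: 0.0005
```

The force jumped to 10 N with the tip stopped at 86.2 mm, so the button is right down. I'll lift off and move clear.

Emit:
apply_moves --plan '[[255,[0,0,-0.1],0],[255,[0,0,-0.2],0],[255,[0,0,-0.6],0],[255,[0,0,-0.8],0],[255,[0,0,-0.7],0],[255,[-0.4,-0.45,0],0],[255,[-0.5,-0.6,0],0],[255,[-0.5,-0.6,0],0],[255,[-0.5,-0.6,0],0],[255,[-0.5,-0.6,0],0],[255,[-0.5,-0.6,0],0],[255,[-0.5,-0.6,0],0]]'

```text
time_s: 20.05
tcp_pos: [0.4134, 0.214, 0.2052]
eef_rot: [179.9, 0.0, -32.5]
contact_force: [1.4, 0.7, 0.8]
gripper_width: 0.0005
```

Emit:
apply_moves --plan '[[255,[-0.4,-0.5,0],0],[255,[0,0,0],0],[255,[0,0,0],0],[255,[0,0,0],0]]'

```text
time_s: 20.55
tcp_pos: [0.4111, 0.2446, 0.2055]
eef_rot: [180.0, 0.0, -32.5]
contact_force: [0.3, 0.1, -0.4]
gripper_width: 0.0006
```

```bash
python3 -c "
from h import *
chk('g')"; python3 -c "
import cv2,numpy as np
a=cv2.imread('pics/e_top.png');b=cv2.imread('pics/g_top.png');print((cv2.absdiff(a,b).max(2)>60).sum())
cv2.imwrite('pics/g_two.png',np.hstack([cv2.resize(b,(390,400)),cv2.resize(cv2.imread('pics/g_side.png'),(400,400))]))"
```

```text
t 20.55 [0.4111 0.2446 0.2055] yaw -32.5 r 0.3364 th 123.5 F [ 0.31  0.12 -0.44] q6 93.0
0
```

View pics/g_two.png

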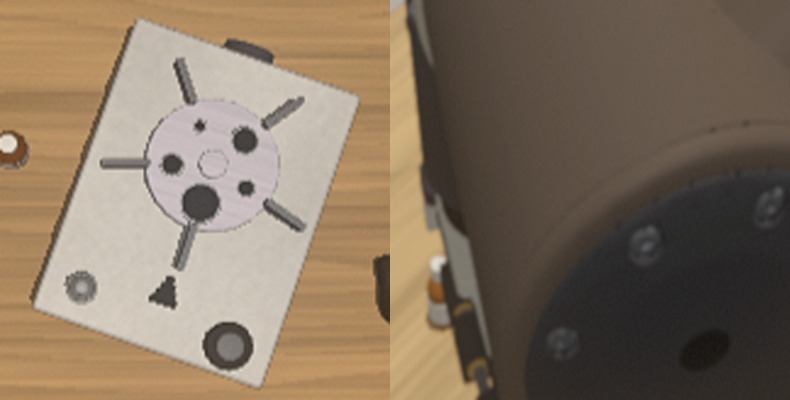

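The top view matches the one taken before the press. The widest window at (200,203) is at the pointer at (165,280), and the button, lens, bottle and mouse look unchanged. The arm blocks the side view here.

```bash
python3 -c "
from plant import close_job
print(close_job())"
```

```text
the job is handed in; nothing more can be done
None
```

The turret is set with its widest window at the arrow, and the lamp button has been pressed right down and let up again. The job is handed in, at about 21 s of the 58 s allowed; `close_job()` gave no verdict.

- **Turret:** I pushed the widest window's tab about 144° counter-clockwise with the shut fingertips, using about 2 N. My last measurements put it about 1° from the pointer, though single readings spread from −0.2° to +2.7°. The limit is about 6°.
- **Button:** The force jumped to 10 N as the tip stopped at 86.2 mm, which is about 6 mm of travel, so it bottomed out. The fingers then lifted off, and in the top view the button looks as it did before the press.
- **Nothing else moved:** The last top view showed no visible change from the one taken before the press. The box corners are at the same pixels as in the starting picture, and the lens, bottle and the visible part of the mouse look unmoved. The arm was clear of everything and the force reading was near zero.
- **Not checked:** The arm blocked the side camera in the last picture, so the button being fully up was judged from the top view only.

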